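# Seat the weighing tray on the coin scale

### The arm

A 6-joint arm with a two-finger parallel gripper is mounted at the origin on the work surface. World frame = base frame: x ahead of the robot, y to its left, z up, the work surface at z = 0. Lengths are in m, angles in degrees, forces in N, time in s.
With the tool pointing down it reaches from about 0.4 to 0.825 m from the base axis. Payload 7 kg.
Tool frame: the origin (TCP) lies at the very end of the fingers, on their centre line; the grasp point (between the pads) lies 19 mm behind it (r.hold_point_z is the distance from the TCP to the grasp point, in m); z points along the fingers, y is the direction in which the jaws open and shut (so a half turn about z gives the same grasp; the last joint's range is limited). The gripper opens to 88 mm and grips with 3 to 60 N. Pads are 19 mm wide; open, the fingers measure 130 mm over their backs; the gripper's body (78 mm by 193 mm) begins 47 mm behind the grasp point.
Start: joints at [-56.774, 20.546, 0.682, 0, -70.136, -16.507], TCP at [0.194, -0.646, 0.227] pointing down, gripper open.
Joint ranges: [-176.03, 176.03], [-82.01, 121.73], [-58.28, 71.71], [-173.87, 95.51], [-174.79, -0.11], [-173.66, 173.66]. Speed limits (degrees/s): [136.94, 136.94, 172.46, 180, 180, 180].

### API

Orientations are given as [roll, pitch, yaw] about the fixed x, y, z axes, in that order (R = Rz(yaw) Ry(pitch) Rx(roll)).
In Python, from plant import r gives the robot as it stands. The module is installed in compiled form; this text tells all that it offers.
- The arm moves only by the shell command python3 -m inch 'ROWS' [FORCE]. ROWS is text: rows parted by semicolons, each of 7 numbers parted by spaces: the shift along the tool's x, y, z in m, then the turn, a rotation vector about the tool's x, y, z in rad, then the opening, from 0 (shut) to 1 (fully open). In form: tx ty tz ax ay az jaw; .... A call has 1 to 20 rows; each row shifts and turns the commanded pose from where the row before left it, along the tool's axes as they then stand; what a row does not reach is not made up. A row lasts 1/12 s, in which the tool goes at most 41.7 mm and 7.16 degrees, less where a joint would pass 70% of its speed; a pose out of reach is approached as far as the arm can. A call with a gripper value outside its range is refused whole. The fingers move at their own pace and stop on an object; FORCE is the grip in N (left out, the last holds). Time passes only in rows, so rows that do not move let the fingers close. It gives the time, the measured TCP pose, the force and the opening at its end, in the units of the state.
- r.get_state(): the state, without advancing time (a new reading comes with each control period).
- r.capture(name): name is "scene" or "top" or "wrist"; returns the picture (480x640x3 uint8, red, green, blue); there is no depth.
- r.camera_params(name): a dict with "vfov" (degrees; the focal length in pixels is half the picture's height over the tangent of half this angle, whatever the lens; pixels are square), "cx", "cy" (the principal point, pixels), "R" (3x3) and "t" (3): a world point X has camera coordinates R X + t. Camera axes: x right, y down, z forward; pixel columns grow to the right and rows downward; lengths in m; the calibration is good to about 2 mm. The wrist camera is an equidistant fisheye: a pixel r from the principal point sees the ray r / f radians off the axis. A picture is of the moment at which its call begins: read the wrist's pose just before it. camera_params takes no time and is no camera call; for the wrist camera it gives the pose at the moment of the call.
- r.close_job(): hands the job in, once; it reports no verdict.
Trained networks look in the newest picture that a camera, given by its name, has taken for a name from the list of things; names that differ only in an ending like _2 or _b are one class to them, and where a whole thing is asked for, a point or a joint stands for the part that bears it (a point fixed in the world has none). Each returns a list of dicts, best first, with "p" (0 to 1); they miss things now and then, are a little off and sometimes report something else, mostly with a low value. They report only what shows in the picture. A call takes as long as a camera call.
- r.recognise(target, camera): "xy" ([column, row] in pixels, amid what is visible of it).
The state is a dict: "time_s": time; "joints": joint angles; "qd": joint speeds; "joint_torque": joint torques, N m; "tcp_pos": TCP position; "eef_rot": TCP orientation; "contact_force": force on the tool from outside, world axes, zero at the start; "moment": the same for the moment, N m; "gripper_width": finger opening in m.
Only numpy, scipy, OpenCV 4.12 (cv2) and the standard library are available. Lean on these libraries where they do the work, as an engineer would, in place of code of your own. Each camera call takes 0.05 s, during which the arm holds its last target.

### The job

The coin scale's brass weighing tray has been off for cleaning. Put it back on the scale's three steel balls, pouring lip pointing away from the display: set it down without dropping it, then press it gently home until the sprung bars on both sides have snapped over its edges and hold it down level. Never load the scale with more than 2.5 kg (25 N), and leave the other things on the counter where they are.

Things in the scene. Friction and masses are not known exactly. Their poses are not given: they have to be found in the camera images.
- tray: The loose weighing tray: shallow brass tray 120 (x) x 96 (y) mm, wooden handle along its middle, pouring lip 50 mm wide on its +x end. Origin: centre of its underside (lower edge of the skirt); x to the lip, z up. Tray floor 26 mm up, rim to 31 mm. 0.28 to 0.44 kg. Three vee grooves hidden underneath drop over the scale's balls and centre the tray from up to 6 mm off.
- tray_grip (a point): Middle of the tray's handle bar, 58 mm above the tray's origin: wooden bar with upright sides 74 mm long (tray x), 14 mm thick (tray y), on two posts; flat top 70 mm, underside 46 mm above the tray's underside. Axes as the tray's.
- tray_lip (a point): Tip of the tray's pouring lip, 80 mm along +x and 24 mm above the tray's origin. Low on both long sides of the tray a roof-shaped steel ridge, 80 mm long, sticks out 5 mm, its crest 7 mm above the underside; the scale's sprung bars snap over it.
- scale: The coin scale, fixed: squat brass housing 170 x 170 mm, 38 mm high, display and keys on a low nose on its -x side, to 126 mm out. Origin: centre of its underside; z up. Above it the aluminium weigh head, on a threaded levelling stem that is set differently each time: the head with all on it stands 0 to 30 mm higher than the heights given here, and that is not reported: feel for it.
- scale_seat (a point): Where the tray's origin lies when the tray is home, if the stem is at its lowest: 54 mm above the scale's underside (really 0 to 30 mm higher); axes as the scale's and the home tray's. The head carries three polished steel balls, 14 mm diameter, centres 10 mm above this point at x, y = (45, 0), (-30, 34), (-30, -34) mm.
- scale_lip (a point): Where the tip of the pouring lip lies when the tray is home and the stem at its lowest: 80 mm along the scale's +x (away from the display), 24 mm above scale_seat. Along both sides of the head, at y = 53 and -53 mm, runs a sprung round steel bar, 72 mm long, 6 mm thick, that gives outwards; behind it a cheek, outside at y = 69 mm, top 15 mm above scale_seat.
- weigh_head (a joint): How far (m) the weigh head has sunk under load: 0.001 at 25 N, the scale's limit. Laid on loosely, the tray stops 6 to 7 mm above home, on the bars. Some 10 N down, the handle held level, spreads them; 2 mm above home they snap over the ridges and pull it home. Pressed off centre only one side snaps and the tray stays tilted (5 degrees): then press down the high side.
- tube1: Clear plastic coin tube standing up, 36 mm diameter, 90 mm high, filled with coins. Origin: centre of its underside. A bystander.
- tube2: Clear plastic coin tube standing up, 32 mm diameter, 105 mm high, filled with coins. Origin: centre of its underside. A bystander.
- tube3: Clear plastic coin tube standing up, 40 mm diameter, 80 mm high, filled with coins. Origin: centre of its underside. A bystander.
- stamp: Grey steel date stamp standing up, foot 60 x 40 mm, 98 mm high with its handle. Origin: centre of its underside. A bystander.
- bell: Chrome counter bell, 84 mm diameter, 58 mm high. Origin: centre of its underside. A bystander.
- weight: Brass check weight with a knob, 38 mm diameter, 53 mm high, between scale and tray. Origin: centre of its underside. A bystander.
- dish: Round steel change dish, 90 mm diameter, 20 mm high. Origin: centre of its underside. A bystander.

How it is judged (in metres and radians):
At the end, for the whole second after the job is handed in: Tray home and at rest, lip away from the display: within 2 mm of its seat and the lip tip within 3 mm of its place (seen from above), level with the scale within 0.025 rad, held on the balls by both bars (tray and scale press on each other with over 20 N in all), nothing else touching it (contact force between tray and scale above 20 N and horizontal distance between tray and scale_seat below 0.002 m and horizontal distance between tray_lip and scale_lip below 0.003 m and angle between the z axis of tray and the z axis of scale, either way round below 0.025 rad and linear speed of tray below 0.01 m/s).
It fails at once if the scale is loaded with more than 25 N (its head sinks more than 1 mm) (value of joint weigh_head above 0.001 m).
It fails at once if the tray is dropped or banged onto the scale (faster than 0.4 m/s in contact with it) (contact force between tray and scale above 1 N and linear speed of tray above 0.4 m/s).
It fails at once if another thing on the counter is moved by more than 20 mm (distance of any of tube1, tube2, tube3, stamp, bell, weight, dish from where it was at the start of the episode above 0.02 m).
It fails at once if another thing on the counter is knocked over (angle between any of tube1, tube2, tube3, stamp, bell, weight, dish's own z axis and vertical above 0.5 rad).
It also fails if it takes over 61 s, if anything falls off the work surface, if the arm or the gripper's body presses on something with over 40 N, if the wrist force passes 120 N, or if a joint passes its speed limit or range.

## Working session

There is one attempt and no reset: what is moved stays moved. The work goes in short steps, Python scripts to look and compute and a shell command to move; the robot and the scene stay as the last step left them, time stands still between calls to the robot, and variables do not carry over. Pictures are saved under pics/ and viewed, and the job is handed in when it is done.

```bash
mkdir -p pics; ls
python3 - <<'E'
from plant import r
import cv2,numpy as np
s=r.get_state(); print(s)
for n in ("scene","top","wrist"):
    im=r.capture(n); cv2.imwrite(f"pics/{n}0.png",im[:,:,::-1])
    p=r.camera_params(n); print(n,p)
    for t in ("tray","tray_grip","tray_lip","scale","weight"):
        print(n,t,[(np.round(d["xy"],1).tolist(),round(d["p"],2)) for d in r.recognise(t,n)[:3]])
E
```

```text
pics
{'time_s': 0.0, 'joints': array([-5.67734147e+01,  2.05904548e+01,  6.32104844e-01, -1.79661046e-02,
       -7.01362047e+01, -1.65051303e+01]), 'qd': array([-0.08135223,  0.00513794,  0.03463755, -0.03701728, -0.04782075,
        0.01173613]), 'joint_torque': array([-3.32726904e-04, -5.82720315e+01,  2.93063164e+01,  6.99743226e+00,
        6.98520264e-03, -1.29624932e-04]), 'tcp_pos': array([ 0.19400334, -0.6459957 ,  0.22562786]), 'eef_rot': array([ 1.79904543e+02, -1.06721142e-02, -1.63284655e+02]), 'contact_force': array([ 0.19996638,  0.04151596, -0.37061464]), 'moment': array([-0.0589778 ,  0.07369389,  0.01839736]), 'gripper_width': 0.0877731696566047}
scene {'vfov': 47.34766099099373, 'cx': 311.6613840958343, 'cy': 240.69659803913999, 'R': array([[-0.54745605,  0.83666803,  0.01668794],
       [ 0.47430576,  0.32665785, -0.81751372],
       [-0.68943884, -0.43963765, -0.57566729]]), 't': array([ 0.33549581, -0.21328384,  1.61700623])}
scene tray [([243.2, 228.3], 0.77), ([161.3, 198.9], 0.7)]
scene tray_grip [([243.9, 229.5], 0.92)]
scene tray_lip [([245.0, 231.3], 0.82)
[... 319 characters left out ...]
y([-0.00813636,  0.60764077,  1.20464225])}
top tray [([403.3, 252.7], 0.77)]
top tray_grip [([403.1, 248.6], 0.76)]
top tray_lip [([405.0, 252.6], 0.68), ([242.8, 278.5], 0.33)]
top scale [([242.2, 276.6], 0.58)]
top weight [([325.6, 254.3], 0.76)]
wrist {'vfov': 65.70646984690485, 'cx': 317.6990296976677, 'cy': 239.33420672352116, 'R': array([[-2.87310350e-01,  9.57837373e-01,  5.73838701e-04],
       [ 9.20505738e-01,  2.75946726e-01,  2.76627170e-01],
       [ 2.64805493e-01,  8.00060708e-02, -9.60977148e-01]]), 't': array([ 0.67516808, -0.03497881,  0.39010829])}
wrist tray []
wrist tray_grip [([633.8, 473.4], 0.38)]
wrist tray_lip []
wrist scale [([631.3, 469.7], 0.92)]
wrist weight []
```

View pics/scene0.png

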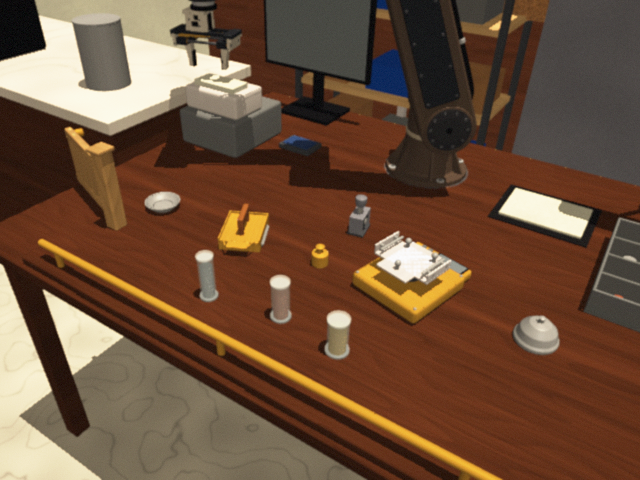

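View pics/top0.png

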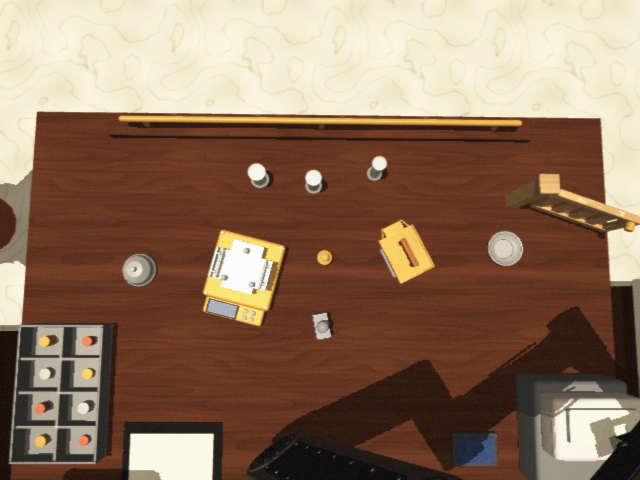

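Run:
```python
import cv2
im=cv2.imread("pics/top0.png")
cv2.imwrite("pics/top_tray.png",cv2.resize(im[190:310,340:460],None,fx=5,fy=5,interpolation=cv2.INTER_CUBIC))
cv2.imwrite("pics/top_scale.png",cv2.resize(im[200:350,170:320],None,fx=4,fy=4,interpolation=cv2.INTER_CUBIC))
```

```text
(no output)
```

View pics/top_tray.png

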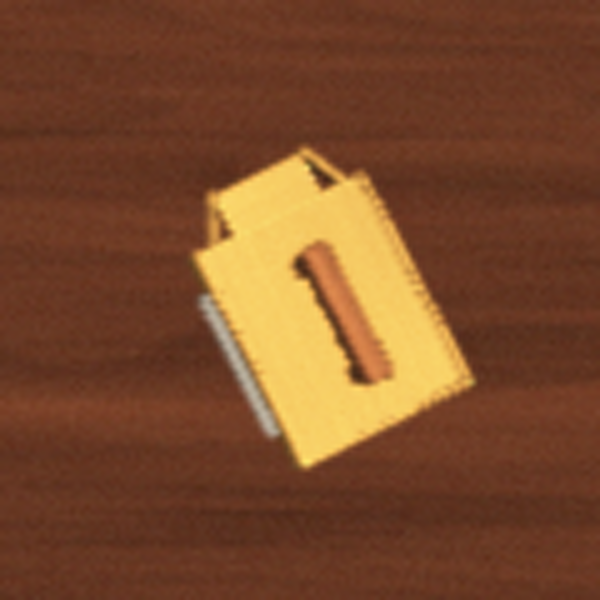

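View pics/top_scale.png

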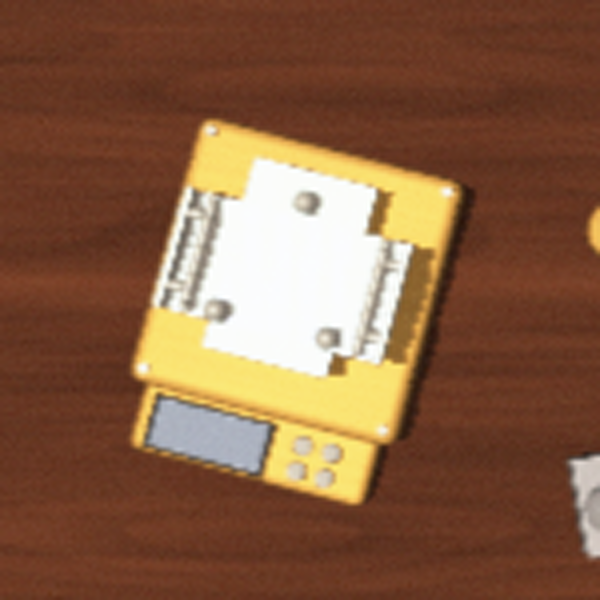

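The top view shows the tray at about (406,252) with its lip up-left and its handle from (403,240) to (415,266). The scale is at about (243,270) with its display at the bottom, so the lip must point toward image top.

```bash
cat > h.py <<'E'
import numpy as np
from plant import r
def bp(cam,uv,z):
    p=r.camera_params(cam); f=240/np.tan(np.radians(p["vfov"]/2))
    uv=np.atleast_2d(np.array(uv,float)); R,t=np.array(p["R"]),np.array(p["t"]); c=-R.T@t
    d=np.c_[(uv-[p["cx"],p["cy"]])/f,np.ones(len(uv))]
    if cam=="wrist":
        q=(uv-[p["cx"],p["cy"]])/f; th=np.linalg.norm(q,axis=1,keepdims=True)
        d=np.c_[np.sin(th)*q/np.maximum(th,1e-9),np.cos(th)]
    d=d@R
    return c+d*((np.asarray(z)-c[2])/d[:,2])[:,None]
def proj(cam,X):
    p=r.camera_params(cam); f=240/np.tan(np.radians(p["vfov"]/2))
    Y=np.atleast_2d(X)@np.array(p["R"]).T+np.array(p["t"])
    q=Y[:,:2]/Y[:,2:]
    if cam=="wrist":
        rr=np.linalg.norm(q,axis=1,keepdims=True); q=q/rr*np.arctan2(np.linalg.norm(Y[:,:2],axis=1),Y[:,2])[:,None]
    return q*f+[p["cx"],p["cy"]]
E
python3 - <<'E'
import cv2
im=cv2.imread("pics/scene0.png")
cv2.imwrite("pics/sc_tray.png",cv2.resize(im[190:270,205:285],None,fx=7,fy=7,interpolation=cv2.INTER_CUBIC))
cv2.imwrite("pics/sc_scale.png",cv2.resize(im[220:330,345:485],None,fx=5,fy=5,interpolation=cv2.INTER_CUBIC))
from h import *
A=lambda L,k,o: np.array(L,float)/k+o
H=bp("top",A([(315,248),(375,378)],5,(340,190)),[.07,.07]); print("handle",H.round(4),np.degrees(np.arctan2(*(H[0]-H[1])[1::-1])))
print("mid",H.mean(0))
R=bp("top",A([(193,252),(363,175),(475,382),(303,468)],5,(340,190)),[.031]*4); print("rim",R.round(4),R.mean(0))
C=bp("top",A([(203,122),(463,185),(395,443),(136,378)],4,(170,200)),[.038]*4); print("housing",C.round(4),C.mean(0))
for a,b in ((0,3),(1,2)):
  d=C[a]-C[b]; print(np.linalg.norm(d),np.degrees(np.arctan2(d[1],d[0])))
for a,b in ((1,0),(2,3)):
  d=C[b]-C[a]; print(np.linalg.norm(d),np.degrees(np.arctan2(d[1],d[0]))-90)
for t in ("tray_lip","weight","tube1","tube2","tube3","stamp","bell","dish"):
  for d in r.recognise(t,"top")[:2]: print(t,round(d["p"],2),bp("top",d["xy"],[.04])[0].round(3))
E
```

```text
handle [[ 0.6073 -0.2011  0.07  ]
 [ 0.5439 -0.2295  0.07  ]] 24.18875534528107
mid [ 0.57557677 -0.21529813  0.07      ]
rim [[ 0.6092 -0.1465  0.031 ]
 [ 0.649  -0.2331  0.031 ]
 [ 0.5445 -0.288   0.031 ]
 [ 0.501  -0.2008  0.031 ]] [ 0.57590891 -0.21708926  0.031     ]
housing [[0.6304 0.2493 0.038 ]
 [0.592  0.0867 0.038 ]
 [0.4324 0.1263 0.038 ]
 [0.4713 0.286  0.038 ]] [0.53152346 0.18708225 0.038     ]
0.16323549484107602 -12.990412008750642
0.1644013749787761 -13.941942835272856
0.16709903610960353 -13.269643921342848
0.1643785633547325 -13.672757204145839
tray_lip 0.68 [ 0.578 -0.211  0.04 ]
tray_lip 0.33 [0.511 0.191 0.04 ]
weight 0.76 [ 0.572 -0.013  0.04 ]
tube1 0.68 [0.753 0.018 0.04 ]
tube1 0.68 [0.774 0.159 0.04 ]
tube2 0.68 [0.753 0.018 0.04 ]
tube2 0.68 [0.774 0.159 0.04 ]
tube3 0.68 [0.753 0.018 0.04 ]
tube3 0.68 [0.774 0.159 0.04 ]
stamp 0.51 [ 0.572 -0.018  0.04 ]
bell 0.58 [0.527 0.446 0.04 ]
bell 0.44 [0.508 0.193 0.04 ]
dish 0.94 [ 0.587 -0.461  0.04 ]
dish 0.59 [ 0.58  -0.206  0.04 ]
```

View pics/sc_tray.png

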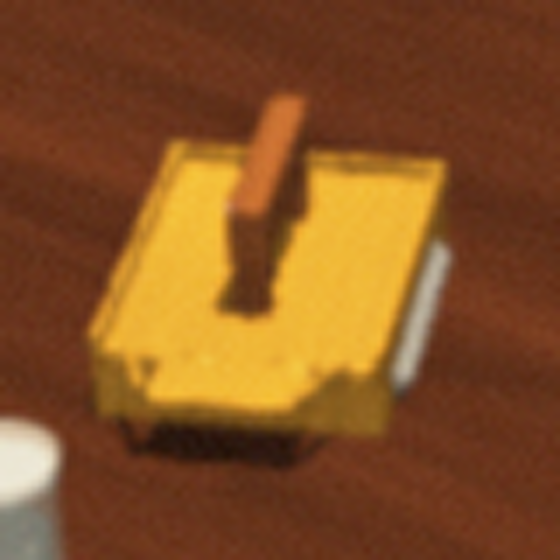

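View pics/sc_scale.png

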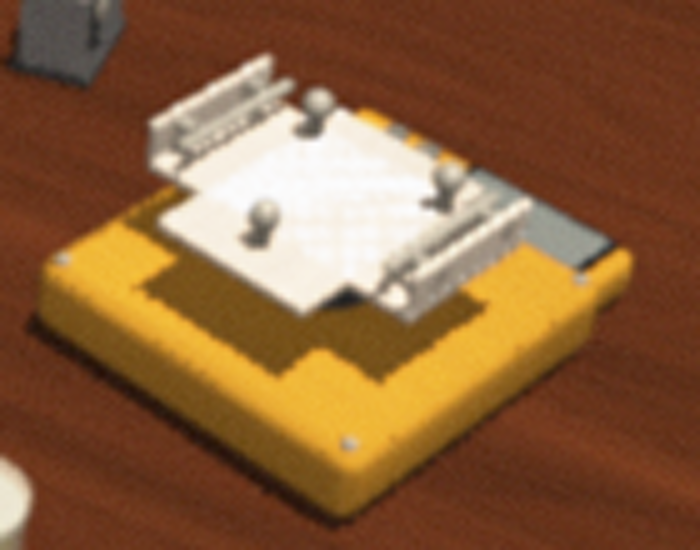

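Run:
```python
from h import *
from scipy.optimize import least_squares
A=lambda L,k,o: np.array(L,float)/k+o
pl=np.array([(45,0,10),(-30,34,10),(-30,-34,10)])/1e3
def W(p,P): c,s=np.cos(p[2]),np.sin(p[2]); return P@np.array([[c,s,0],[-s,c,0],[0,0,1]])+[p[0],p[1],p[3]]
bt=A([(306,202),(218,310),(329,338)],4,(170,200)); bs=A([(265,213),(450,181),(319,102)],5,(345,220))
hs=np.array([(85,85),(85,-85),(-85,-85),(-85,85)])/1e3; C=A([(203,122),(463,185),(395,443),(136,378)],4,(170,200))
def f(p,full=True):
    return np.r_[(proj("top",W(p,pl))-bt).ravel(),(proj("scene",W(p,pl))-bs).ravel()]
s=least_squares(f,[.53,.187,-.23,.07]); print("scale seat",s.x.round(4),np.degrees(s.x[2]),s.fun.round(1))
hp=np.array([(37,7,70),(37,-7,70),(-37,-7,70),(-37,7,70)])/1e3
rp=np.array([(60,48,31),(60,-48,31),(-60,-48,31),(-60,48,31)])/1e3
tr=A([(193,252),(363,175),(475,382),(303,468)],5,(340,190))
ts=A([(390,385),(90,340),(170,145),(445,160)],7,(205,190))
ht=A([(303,246),(327,240),(393,375),(368,384)],5,(340,190))
def g(p): return np.r_[(proj("top",W(p,rp))-tr).ravel(),(proj("scene",W(p,rp))-ts).ravel(),(proj("top",W(p,hp))-ht).ravel()]
s=least_squares(g,[.576,-.217,.45,0]); print("tray",s.x.round(4),np.degrees(s.x[2]),s.fun.round(1))
```

```text
scale seat [ 0.5319  0.189  -0.2494  0.0805] -14.28675548440816 [-0.4  0.2 -0.8  0.2 -0.8  0.4 -0.6  0.1 -0.7 -0.7 -0.6  0.6]
tray [ 0.5761 -0.2168  0.4674 -0.0022] 26.778351043479468 [ 0.1  0.5 -0.4 -0.8 -0.7  0.2 -0.1  0.  -1.7 -2.7 -0.2  0.4  0.6  0.7
 -0.3  1.4 -0.7  1.  -0.4 -0.3  0.4 -0.3  0.3  0.5]
```

```bash
python3 -m inch '-0.0245 0.015 0 0 0 0 1;-0.0245 0.015 0 0 0 0 1;-0.0245 0.015 0 0 0 0 1;-0.0245 0.015 0 0 0 0 1;-0.0245 0.015 0 0 0 0 1;-0.0245 0.015 0 0 0 0 1;-0.0245 0.015 0 0 0 0 1;-0.0245 0.015 0 0 0 0 1;-0.0245 0.015 0 0 0 0 1;-0.0245 0.015 0 0 0 0 1;-0.0245 0.015 0 0 0 0 1;-0.0245 0.015 0 0 0 0 1;-0.0245 0.015 0 0 0 0 1;-0.0245 0.015 0 0 0 0 1;-0.0245 0.015 0 0 0 0 1;-0.0245 0.015 0 0 0 0 1;-0.0245 0.015 0 0 0 0 1;-0.0245 0.015 0 0 0 0 1;-0.0245 0.015 0 0 0 0 1;-0.0245 0.015 0 0 0 0 1' 30
python3 -m inch '0 0 0.01 0 0 -0.06 1;0 0 0.01 0 0 -0.06 1;0 0 0.01 0 0 -0.055 1;0 0 0.01 0 0 0 1;0 0 0 0 0 0 1;0 0 0 0 0 0 1;0 0 0 0 0 0 1'
python3 - <<'E'
from h import *
import cv2
print(r.get_state()["tcp_pos"],r.get_state()["eef_rot"],r.get_state()["contact_force"])
im=r.capture("wrist"); cv2.imwrite("pics/w1.png",im[:,:,::-1])
for t in ("tray","tray_grip","tray_lip"):print(t,r.recognise(t,"wrist")[:2])
E
```

```text
time_s: 2.97
tcp_pos: [0.578, -0.217, 0.2268]
eef_rot: [-180.0, 0.0, -163.3]
contact_force: [0.2, -0.7, -0.2]
gripper_width: 0.0876
time_s: 3.55
tcp_pos: [0.5774, -0.2185, 0.1872]
eef_rot: [-180.0, 0.0, -153.3]
contact_force: [0.3, 0.8, 0.4]
gripper_width: 0.0876
[ 0.57738983 -0.21845656  0.18715667] [-1.79966290e+02  2.10499071e-02 -1.53332186e+02] [0.34445856 0.78479203 0.40513925]
tray [{'xy': [318.7, 223.1], 'p': 0.93}]
tray_grip [{'xy': [320.0, 223.4], 'p': 0.69}]
tray_lip [{'xy': [317.4, 226.0], 'p': 0.75}]
```

View pics/w1.png

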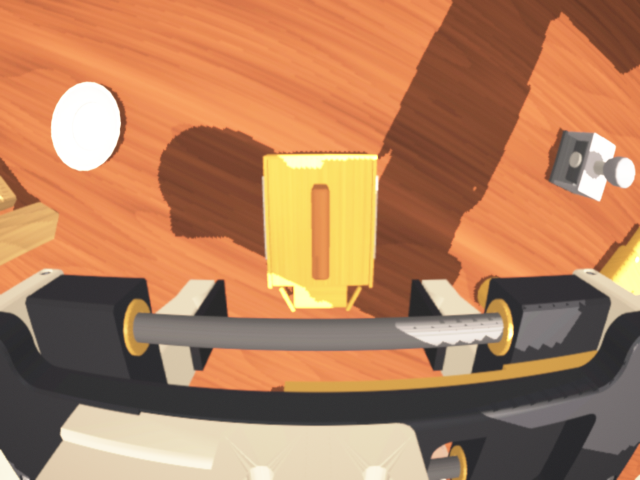

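The wrist picture shows the tray between the fingers. The handle runs from (320,186) to (321,279), and the rim corners are near (264,156), (377,155), (372,287) and (268,287).

Run:
```python
from h import *
H=bp("wrist",[(313,186),(328,185),(329,278),(313,279)],[.07]*4); print(H.round(4),H.mean(0).round(4))
d=(H[2]+H[3]-H[0]-H[1])/2; print(np.linalg.norm(d),np.degrees(np.arctan2(d[1],d[0])))
R=bp("wrist",[(264,156),(377,155),(372,287),(268,287)],[.031]*4); print(R.round(4),R.mean(0).round(4))
d=(R[2]+R[3]-R[0]-R[1])/2; print(np.linalg.norm(d),np.degrees(np.arctan2(d[1],d[0])))
d=(R[0]+R[3]-R[1]-R[2])/2; print(np.linalg.norm(d),np.degrees(np.arctan2(d[1],d[0])))
```

```text
[[ 0.5464 -0.2382  0.07  ]
 [ 0.5407 -0.2286  0.07  ]
 [ 0.6063 -0.1941  0.07  ]
 [ 0.6128 -0.2051  0.07  ]] [ 0.5765 -0.2165  0.07  ]
0.07416729605295455 27.11167385284173
[[ 0.5467 -0.2849  0.031 ]
 [ 0.503  -0.2     0.031 ]
 [ 0.6102 -0.146   0.031 ]
 [ 0.6533 -0.2319  0.031 ]] [ 0.5783 -0.2157  0.031 ]
0.11956321928761846 26.576374643935203
0.09578486694707684 -63.038272233150835
```

```bash
python3 -m inch '-0.0005 0.002 0.02 0 0 0 1;0 0 0.02 0 0 0 1;0 0 0.02 0 0 0 1;0 0 0.02 0 0 0 1;0 0 0.02 0 0 0 1;0 0 0.02 0 0 0 1;0 0 0.015 0 0 0 1;0 0 0.008 0 0 0 1;0 0 0.005 0 0 0 1;0 0 0 0 0 0 1;0 0 0 0 0 0 1;0 0 0 0 0 0 1' 30
python3 -m inch '0 0 0 0 0 0 0;0 0 0 0 0 0 0;0 0 0 0 0 0 0;0 0 0 0 0 0 0;0 0 0 0 0 0 0;0 0 0 0 0 0 0;0 0 0 0 0 0 0;0 0 0 0 0 0 0;0 0 0 0 0 0 0;0 0 0 0 0 0 0' 30
```

```text
time_s: 4.75
tcp_pos: [0.5775, -0.2163, 0.0397]
eef_rot: [-179.9, 0.1, -153.2]
contact_force: [0.2, 0.2, 0.2]
gripper_width: 0.0877
time_s: 5.58
tcp_pos: [0.5767, -0.2162, 0.0385]
eef_rot: [180.0, -0.0, -153.3]
contact_force: [-1.0, -0.3, 0.4]
gripper_width: 0.026
```

```bash
python3 -m inch '0 0 0 0 0 0 0;0 0 0 0 0 0 0;0 0 0 0 0 0 0;0 0 0 0 0 0 0;0 0 0 0 0 0 0;0 0 0 0 0 0 0' 45
python3 -m inch '0 0 -0.005 0 0 0 0;0 0 -0.005 0 0 0 0;0 0 -0.01 0 0 0 0;0 0 -0.02 0 0 0 0;0 0 -0.02 0 0 0 0;0 0 -0.02 0 0 0 0;0 0 -0.02 0 0 0 0;0 0 -0.02 0 0 0 0;0 0 -0.02 0 0 0 0;0 0 -0.01 0 0 0 0;0 0 0 0 0 0 0;0 0 0 0 0 0 0;0 0 0 0 0 0 0;0 0 0 0 0 0 0'
python3 - <<'E'
from h import *
import cv2
print(r.get_state()["moment"])
im=r.capture("wrist"); cv2.imwrite("pics/w2.png",im[:,:,::-1])
E
```

```text
time_s: 6.08
tcp_pos: [0.5768, -0.2162, 0.0386]
eef_rot: [-180.0, 0.0, -153.3]
contact_force: [1.0, -0.5, -1.1]
gripper_width: 0.0136
time_s: 7.25
tcp_pos: [0.5758, -0.216, 0.1869]
eef_rot: [179.9, -0.1, -153.3]
contact_force: [-0.3, 0.1, -4.8]
gripper_width: 0.0139
[ 0.04348881 -0.01230997  0.05746578]
```

View pics/w2.png

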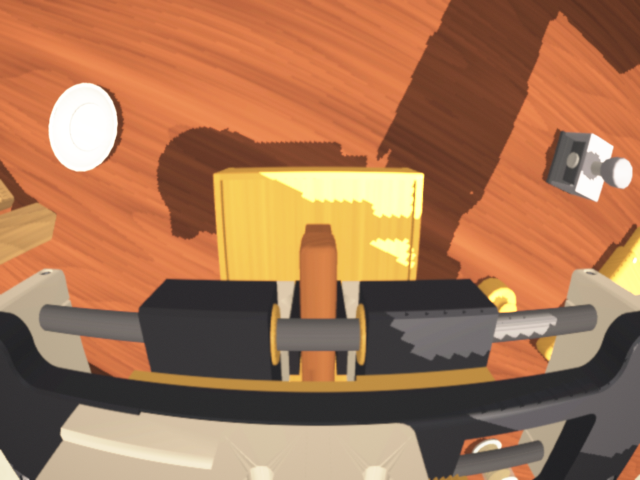

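The tray is held and looks straight. Its back rim corners are at (216,172) and (422,173), and the handle's back end is at (305,226)-(331,226).

Run:
```python
from h import *
s=r.get_state(); p=s["tcp_pos"]; y=np.radians(s["eef_rot"][2]+180); c,sn=np.cos(y),np.sin(y)
f=lambda X:np.c_[(X-p)[:,:2]@np.array([[c,-sn],[sn,c]]),X[:,2]-p[2]].round(4)
zb=p[2]-.0385
print(p,s["eef_rot"]); print(f(bp("wrist",[(216,172),(422,173)],[zb+.031]*2)))
print(f(bp("wrist",[(305,226),(331,226)],[zb+.070]*2)))
for h in (.076,.08,.084):
    print(h)
    # seat target plan
```

```text
[ 0.57591542 -0.21602688  0.18703015] [ 1.79913725e+02 -1.18064932e-01 -1.53264055e+02]
[[-0.059  -0.0466 -0.0075]
 [-0.0585  0.0473 -0.0075]]
[[-0.0431 -0.0048  0.0315]
 [-0.043   0.0043  0.0315]]
0.076
0.08
0.084
```

```bash
python3 -m inch '-0.004 0.0106 0 0 0 0 0;-0.0079 0.0212 0 0 0 0 0;-0.0079 0.0212 0 0 0 0 0;-0.0079 0.0212 0 0 0 0 0;-0.0079 0.0212 0 0 0 0 0;-0.0079 0.0212 0 0 0 0 0;-0.0079 0.0212 0 0 0 0 0;-0.0079 0.0212 0 0 0 0 0;-0.0079 0.0212 0 0 0 0 0;-0.0079 0.0212 0 0 0 0 0;-0.0079 0.0212 0 0 0 0 0;-0.0079 0.0212 0 0 0 0 0;-0.0079 0.0212 0 0 0 0 0;-0.0079 0.0212 0 0 0 0 0;-0.0079 0.0212 0 0 0 0 0;-0.0079 0.0212 0 0 0 0 0;-0.0079 0.0212 0 0 0 0 0;-0.0079 0.0212 0 0 0 0 0;-0.004 0.0106 0 0 0 0 0;0 0 0 0 0 0 0'
python3 -m inch '0 0 0 0 0 0.04 0;0 0 0 0 0 0.07 0;0 0 0 0 0 0.07 0;0 0 0 0 0 0.07 0;0 0 0 0 0 0.07 0;0 0 0 0 0 0.07 0;0 0 0 0 0 0.07 0;0 0 0 0 0 0.07 0;0 0 0 0 0 0.07 0;0 0 0 0 0 0.07 0;0 0 0 0 0 0.046 0;0 0 0 0 0 0 0;0 0 0 0 0 0 0;0 0 0 0 0 0 0'
python3 - <<'E'
from h import *
import cv2
print(r.get_state()["moment"])
for n,a,b,c,d,k in (("wrist",0,480,0,640,1),("top",190,350,160,330,4),("scene",180,330,330,490,4)):
    im=r.capture(n); cv2.imwrite(f"pics/{n}3.png",cv2.resize(im[a:b,c:d,::-1],None,fx=k,fy=k,interpolation=cv2.INTER_CUBIC))
E
```

```text
time_s: 8.97
tcp_pos: [0.5315, 0.1909, 0.188]
eef_rot: [180.0, -0.0, -153.1]
contact_force: [0.3, -0.3, -4.4]
gripper_width: 0.014
time_s: 10.13
tcp_pos: [0.5319, 0.1882, 0.1884]
eef_rot: [-180.0, -0.0, 165.8]
contact_force: [0.5, -0.0, -4.2]
gripper_width: 0.0136
[-0.07781424  0.00574756  0.01588592]
```

View pics/wrist3.png

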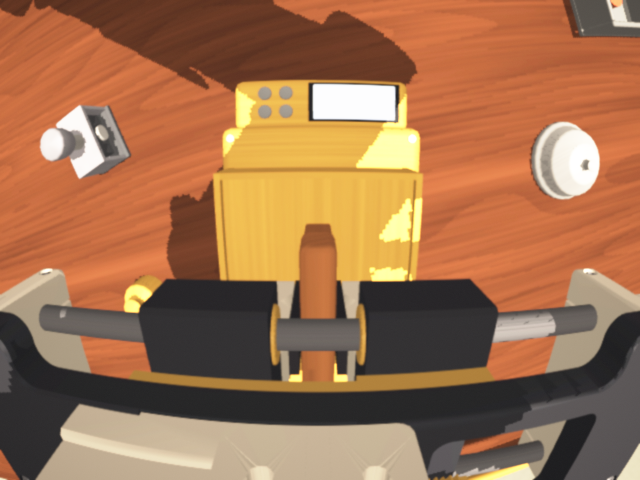

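View pics/top3.png

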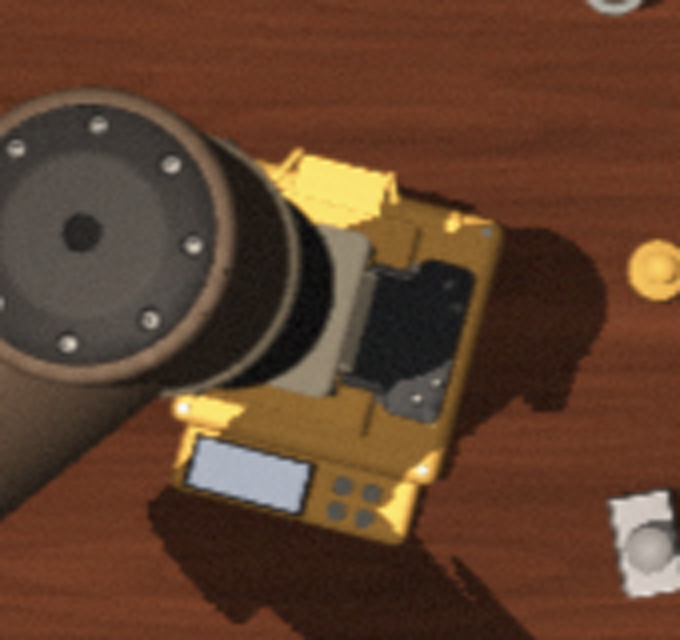

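View pics/scene3.png

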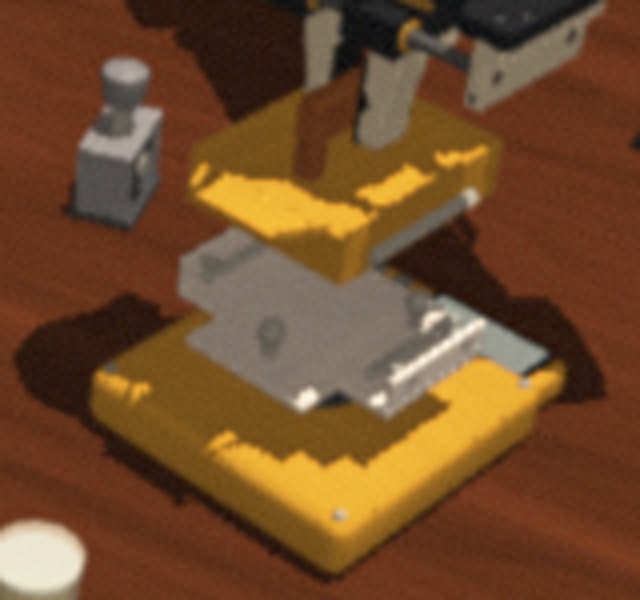

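In the wrist view the tray is above the scale. The housing's back screws are at about (229,137) and (411,139), and the nose corners at (237,84) and (406,84).

Run:
```python
import cv2
im=cv2.imread("pics/wrist3.png"); cv2.imwrite("pics/w3z.png",cv2.resize(im[70:190,200:440],None,fx=3.3,fy=3.3,interpolation=cv2.INTER_CUBIC))
```

```text
(no output)
```

View pics/w3z.png

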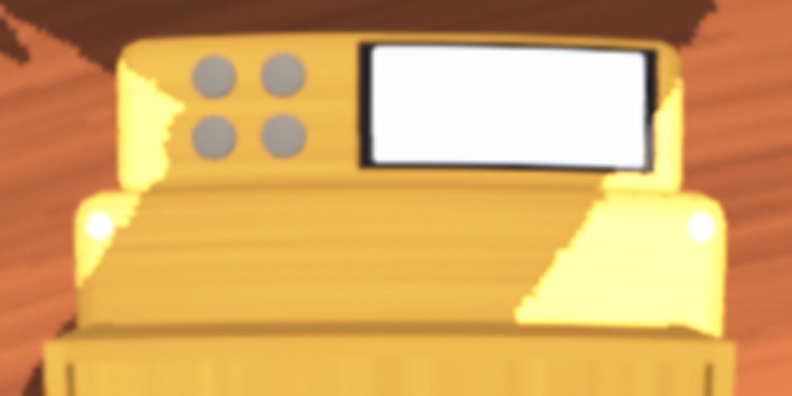

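Run:
```python
from h import *
s=r.get_state(); p=s["tcp_pos"]; print(p,s["eef_rot"])
A=lambda L: np.array(L,float)/3.3+(200,70)
S=bp("wrist",A([(99,226),(701,227)]),[.038]*2)
E=bp("wrist",A([(76,260),(726,260)]),[.036]*2)
B=bp("wrist",A([(100,192),(700,194)]),[.038]*2)
T=bp("wrist",A([(45,345),(735,345)]),[p[2]-.0385+.031]*2)
for n,X in (("screws",S),("sides",E),("back edge",B),("tray rim back",T)):
    d=X[1]-X[0]; yaw=np.degrees(np.arctan2(d[1],d[0]))-90
    print(n,X.round(4).tolist(),"len",np.linalg.norm(d).round(4),"yaw",yaw.round(2),"mid",X.mean(0).round(4))
# lateral coordinate of scale axis relative to tcp, using yaw
y=np.radians(-14.2); ly=np.array([-np.sin(y),np.cos(y)]); lx=np.array([np.cos(y),np.sin(y)])
for n,X in (("screws",S),("sides",E),("back",B),("tray",T)):
    m=X.mean(0)[:2]-p[:2]; print(n,"lat",(m@ly).round(4),"along",(m@lx).round(4))
```

```text
[0.53199996 0.18851198 0.18850295] [-1.79993569e+02 -4.76933604e-03  1.65765133e+02]
screws [[0.4429, 0.1355, 0.038], [0.4804, 0.2832, 0.038]] len 0.1524 yaw -14.25 mid [0.4617 0.2094 0.038 ]
sides [[0.4495, 0.1269, 0.036], [0.4903, 0.2884, 0.036]] len 0.1666 yaw -14.16 mid [0.4699 0.2076 0.036 ]
back edge [[0.4346, 0.1381, 0.038], [0.4721, 0.2848, 0.038]] len 0.1515 yaw -14.34 mid [0.4534 0.2115 0.038 ]
tray rim back [[0.4644, 0.1565, 0.181], [0.4879, 0.2489, 0.181]] len 0.0954 yaw -14.25 mid [0.4761 0.2027 0.181 ]
screws lat 0.003 along -0.0733
sides lat 0.0033 along -0.0649
back lat 0.003 along -0.0819
tray lat 0.0001 along -0.0576
```

Run:
```python
from h import *
s=r.get_state(); p=s["tcp_pos"]; zb=p[2]-.0385
y=np.radians(-14.2); ly=np.array([-np.sin(y),np.cos(y)]); lx=np.array([np.cos(y),np.sin(y)])
L=bp("top",np.array([(303,155),(392,183)])/4+(160,190),[zb+.024]*2)
print(L,np.linalg.norm(L[1]-L[0])); m=L.mean(0)[:2]-p[:2]; print("lip lat",m@ly,"along",m@lx)
# scene: tray near corner (+60,-48... ) rim: lip-side left/right corners
for nm,uv,q in (("corner +60,+48",(345,245),(.06,.048)),("corner -60,+48",(500,140),(-.06,.048)),("corner +60,-48",(193,170),(.06,-.048))):
    X=bp("scene",np.array([uv])/4+(330,180),[zb+.031])[0]; m=X[:2]-p[:2]; print(nm,"lat",(m@ly-q[1]).round(4),"along",(m@lx-q[0]).round(4))
```

```text
[[0.61711873 0.19050663 0.17400295]
 [0.60182861 0.14087494 0.17400295]] 0.0519335448778336
lip lat -0.0031190298113628646 along 0.08070474306525131
corner +60,+48 lat 0.0039 along 0.0082
corner -60,+48 lat -0.0022 along 0.0002
corner +60,-48 lat 0.0127 along 0.0137
```

Run:
```python
from h import *
import cv2
s=r.get_state(); p=s["tcp_pos"]; zb=p[2]-.0385; y=np.radians(-14.2)
P=np.array([(-37,7,70),(-37,-7,70),(-37,7,46),(-37,-7,46),(-60,48,31),(-60,-48,31),(60,48,31),(60,-48,31),(60,48,0),(60,-48,0),(-60,48,0),(80,25,24),(80,-25,24),(37,7,70),(37,-7,70),(40,53,7),(-40,53,7)])/1e3
R=np.array([[np.cos(y),-np.sin(y),0],[np.sin(y),np.cos(y),0],[0,0,1]])
for cam,o,k in (("wrist",(0,0),1),("scene",(330,180),4),("top",(160,190),4)):
    q=(proj(cam,P@R.T+[p[0],p[1],zb])-o)*k
    im=cv2.imread(f"pics/{cam}3.png")
    for a in q: cv2.circle(im,tuple(int(v) for v in a.round()),3,(255,0,0),-1)
    cv2.imwrite(f"pics/{cam}3o.png",im)
    print(cam,q.round(0).tolist())
```

```text
wrist [[338.0, 242.0], [299.0, 242.0], [335.0, 226.0], [301.0, 226.0], [423.0, 169.0], [213.0, 170.0], [403.0, 387.0], [234.0, 387.0], [393.0, 357.0], [243.0, 357.0], [408.0, 164.0], [360.0, 406.0], [277.0, 406.0], [334.0, 404.0], [302.0, 404.0], [407.0, 335.0], [418.0, 203.0]]
scene [[419.0, 56.0], [395.0, 45.0], [412.0, 98.0], [389.0, 87.0], [504.0, 142.0], [348.0, 66.0], [350.0, 235.0], [192.0, 149.0], [341.0, 289.0], [187.0, 202.0], [493.0, 194.0], [281.0, 242.0], [199.0, 196.0], [321.0, 109.0], [298.0, 97.0], [378.0, 265.0], [480.0, 202.0]]
top [[257.0, 368.0], [283.0, 375.0], [265.0, 369.0], [291.0, 376.0], [186.0, 392.0], [356.0, 437.0], [246.0, 180.0], [415.0, 224.0], [256.0, 187.0], [420.0, 229.0], [198.0, 393.0], [298.0, 158.0], [385.0, 180.0], [295.0, 233.0], [321.0, 239.0], [236.0, 217.0], [196.0, 355.0]]
```

View pics/scene3o.png

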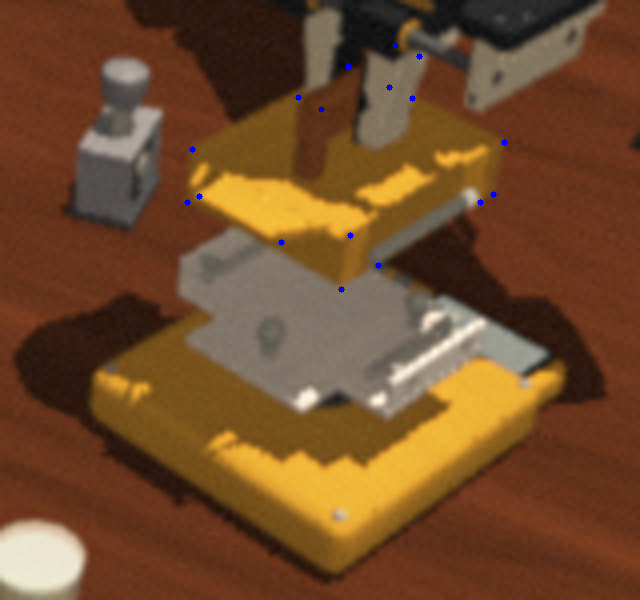

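View pics/wrist3o.png

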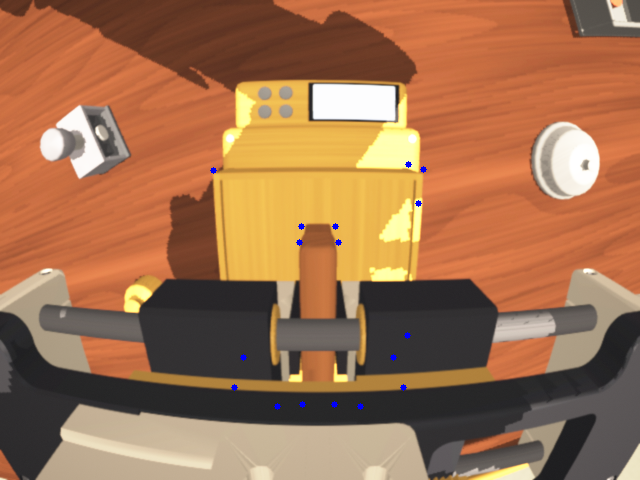

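```bash
python3 -m inch '0 0.001 0.005 0 0 0 0;0 0.001 0.01 0 0 0 0;0 0 0.01 0 0 0 0;0 0 0.01 0 0 0 0;0 0 0.007 0 0 0 0;0 0 0.004 0 0 0 0;0 0 0.002 0 0 0 0;0 0 0 0 0 0 0;0 0 0 0 0 0 0;0 0 0 0 0 0 0'
python3 - <<'E'
from h import *
import cv2
s=r.get_state(); p=s["tcp_pos"]; print(p,s["contact_force"],s["moment"])
for n,a,b,c,d,k in (("wrist",60,180,200,440,3.3),("scene",190,330,340,480,4.2)):
    im=r.capture(n); cv2.imwrite(f"pics/{n}4.png",cv2.resize(im[a:b,c:d,::-1],None,fx=k,fy=k,interpolation=cv2.INTER_CUBIC))
E
```

```text
time_s: 11.12
tcp_pos: [0.5328, 0.1908, 0.1411]
eef_rot: [180.0, 0.0, 165.7]
contact_force: [-0.1, -0.0, -4.5]
gripper_width: 0.0141
[0.53284334 0.19078641 0.14105604] [-0.11342704 -0.01704958 -4.48907907] [-0.07130192  0.02310625 -0.01722629]
```

View pics/wrist4.png

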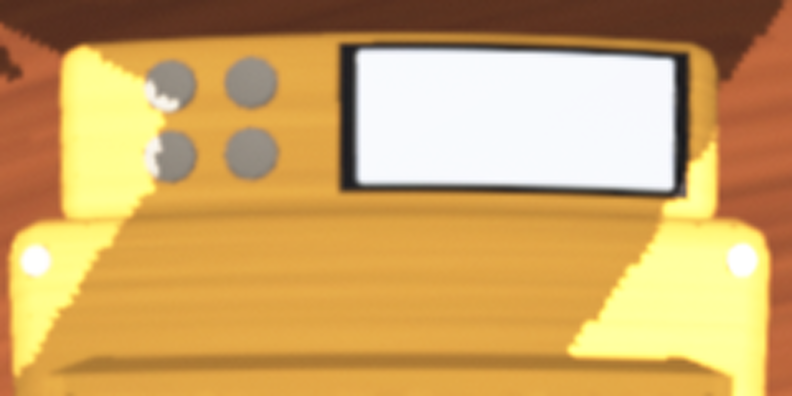

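View pics/scene4.png

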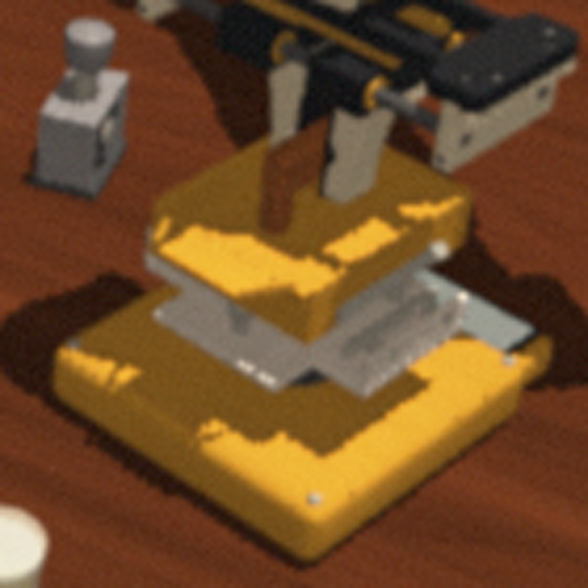

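Screws at (36,260) and (742,260) and housing sides at 12 and 768 in the zoom; the tray rim corners are about (55,373) and (733,373). The two are nearly concentric.

Run:
```python
from h import *
s=r.get_state(); p=s["tcp_pos"]
y=np.radians(-14.25); ly=np.array([-np.sin(y),np.cos(y)]); lx=np.array([np.cos(y),np.sin(y)])
A=lambda L: np.array(L,float)/3.3+(200,60)
for n,L,z in (("screws",[(36,260),(742,260)],.038),("sides",[(12,290),(768,290)],.036),("back",[(60,222),(720,222)],.038),("tray",[(50,373),(736,373)],p[2]-.0075)):
    X=bp("wrist",A(L),[z]*2); m=X.mean(0)[:2]-p[:2]; print(n,"len",np.linalg.norm(X[1]-X[0]).round(4),"lat",(m@ly).round(4),"along",(m@lx).round(4))
```

```text
screws len 0.1523 lat 0.0001 along -0.0738
sides len 0.1654 lat 0.0004 along -0.0675
back len 0.1415 lat 0.0004 along -0.0818
tray len 0.0947 lat 0.0005 along -0.0583
```

```bash
python3 -m inch '0 0 0.002 0 0 0 0;0 0 0.002 0 0 0 0;0 0 0.001 0 0 0 0;0 0 0 0 0 0 0;0 0 0 0 0 0 0'
python3 -m inch '0 0 0.001 0 0 0 0;0 0 0.001 0 0 0 0;0 0 0.001 0 0 0 0;0 0 0 0 0 0 0;0 0 0 0 0 0 0'
python3 -m inch '0 0 0.001 0 0 0 0;0 0 0.001 0 0 0 0;0 0 0 0 0 0 0;0 0 0 0 0 0 0'
```

```text
time_s: 11.63
tcp_pos: [0.5325, 0.1905, 0.1355]
eef_rot: [-180.0, -0.0, 165.7]
contact_force: [-0.0, -0.6, -4.2]
gripper_width: 0.0135
time_s: 12.05
tcp_pos: [0.5325, 0.1905, 0.1325]
eef_rot: [-180.0, -0.0, 165.7]
contact_force: [-0.4, 0.1, -4.7]
gripper_width: 0.014
time_s: 12.38
tcp_pos: [0.5325, 0.1905, 0.1305]
eef_rot: [-180.0, -0.0, 165.7]
contact_force: [0.0, 0.1, -4.3]
gripper_width: 0.0138
```

```bash
python3 -m inch '0 0 0.001 0 0 0 0;0 0 0.001 0 0 0 0;0 0 0 0 0 0 0;0 0 0 0 0 0 0'
python3 -m inch '0 0 0.001 0 0 0 0;0 0 0 0 0 0 0;0 0 0 0 0 0 0'
python3 -m inch '0 0 0.001 0 0 0 0;0 0 0 0 0 0 0;0 0 0 0 0 0 0'
```

```text
time_s: 12.72
tcp_pos: [0.5325, 0.1905, 0.1285]
eef_rot: [-180.0, -0.0, 165.7]
contact_force: [0.2, -0.5, -4.3]
gripper_width: 0.0137
time_s: 12.97
tcp_pos: [0.5325, 0.1905, 0.1275]
eef_rot: [-180.0, -0.0, 165.7]
contact_force: [-0.1, -0.1, -4.0]
gripper_width: 0.0135
time_s: 13.22
tcp_pos: [0.5325, 0.1905, 0.1265]
eef_rot: [-180.0, -0.0, 165.7]
contact_force: [-0.1, 0.0, -3.9]
gripper_width: 0.0138
```

```bash
python3 -m inch '0 0 0.001 0 0 0 0;0 0 0 0 0 0 0;0 0 0 0 0 0 0'
python3 -m inch '0 0 0.001 0 0 0 0;0 0 0 0 0 0 0;0 0 0 0 0 0 0'
```

```text
time_s: 13.47
tcp_pos: [0.5324, 0.1906, 0.1255]
eef_rot: [-180.0, -0.0, 165.7]
contact_force: [-0.6, 0.2, -4.1]
gripper_width: 0.0138
time_s: 13.72
tcp_pos: [0.5328, 0.1907, 0.1249]
eef_rot: [180.0, 0.0, 165.7]
contact_force: [0.4, 0.1, -1.8]
gripper_width: 0.0136
```

Run:
```python
from h import *
import cv2
s=r.get_state(); print(s["contact_force"],s["moment"])
for n,a,b,c,d,k in (("scene",190,330,340,480,4.2),):
    im=r.capture(n); cv2.imwrite(f"pics/{n}5.png",cv2.resize(im[a:b,c:d,::-1],None,fx=k,fy=k,interpolation=cv2.INTER_CUBIC))
```

```text
[ 0.35410561  0.13501431 -1.83543244] [0.03663696 0.170803   0.03189566]
```

View pics/scene5.png

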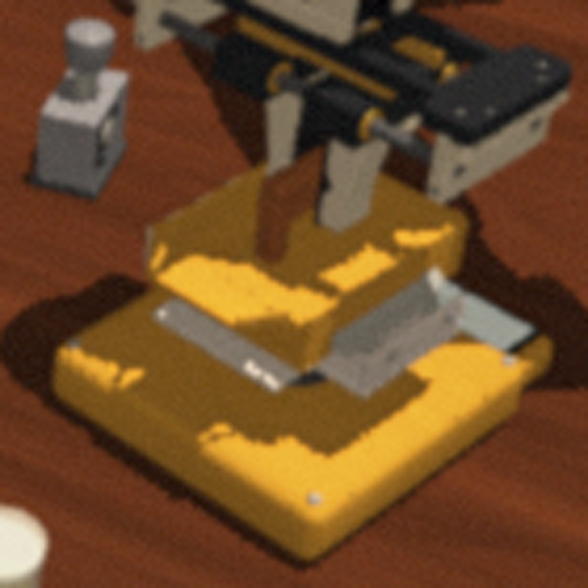

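```bash
cat > st.py <<'E'
from plant import r
import numpy as np
s=r.get_state(); print(np.round(s["tcp_pos"],4),np.round(s["eef_rot"],2),"F",np.round(s["contact_force"],2),"M",np.round(s["moment"],3),s["time_s"])
E
for i in 1; do python3 -m inch '0 0 0.0005 0 0 0 0;0 0 0 0 0 0 0;0 0 0 0 0 0 0'; python3 st.py
python3 -m inch '0 0 0.0005 0 0 0 0;0 0 0 0 0 0 0;0 0 0 0 0 0 0'; python3 st.py; done
```

```text
time_s: 14.02
tcp_pos: [0.5329, 0.1908, 0.1245]
eef_rot: [180.0, 0.0, 165.7]
contact_force: [0.1, -0.1, 3.6]
gripper_width: 0.0135
[0.5329 0.1908 0.1245] [1.7997e+02 4.0000e-02 1.6573e+02] F [ 0.15 -0.13  3.59] M [ 0.012  0.294 -0.031] 14.0167
time_s: 14.27
tcp_pos: [0.5329, 0.1908, 0.124]
eef_rot: [180.0, 0.0, 165.7]
contact_force: [0.5, 1.0, 4.5]
gripper_width: 0.0138
[0.5329 0.1908 0.124 ] [1.7996e+02 5.0000e-02 1.6573e+02] F [0.49 1.01 4.49] M [-0.011  0.105 -0.006] 14.2667
```

```bash
python3 -m inch '0 0 0.0005 0 0 0 0;0 0 0 0 0 0 0;0 0 0 0 0 0 0'; python3 st.py
python3 -m inch '0 0 0.0005 0 0 0 0;0 0 0 0 0 0 0;0 0 0 0 0 0 0'; python3 st.py
```

```text
time_s: 14.52
tcp_pos: [0.533, 0.1908, 0.1235]
eef_rot: [180.0, 0.1, 165.7]
contact_force: [0.7, -0.0, 5.3]
gripper_width: 0.0141
[0.533  0.1908 0.1235] [1.7996e+02 5.0000e-02 1.6574e+02] F [ 0.7  -0.01  5.33] M [-0.027  0.093  0.047] 14.5167
time_s: 14.77
tcp_pos: [0.5331, 0.1908, 0.1232]
eef_rot: [180.0, 0.1, 165.7]
contact_force: [-0.7, 0.3, 6.8]
gripper_width: 0.0134
[0.5331 0.1908 0.1232] [1.7996e+02 6.0000e-02 1.6574e+02] F [-0.67  0.27  6.76] M [-0.079  0.161  0.038] 14.7667
```

```bash
python3 -m inch '0 0 0.0005 0 0 0 0;0 0 0 0 0 0 0;0 0 0 0 0 0 0'; python3 st.py
python3 -m inch '0 0 0.0005 0 0 0 0;0 0 0 0 0 0 0;0 0 0 0 0 0 0'; python3 st.py
```

```text
time_s: 15.02
tcp_pos: [0.5332, 0.1909, 0.1228]
eef_rot: [179.9, 0.1, 165.7]
contact_force: [-0.4, -0.2, 6.8]
gripper_width: 0.0136
[0.5332 0.1909 0.1228] [1.7995e+02 7.0000e-02 1.6574e+02] F [-0.45 -0.18  6.78] M [-0.069  0.297  0.066] 15.0167
time_s: 15.27
tcp_pos: [0.5331, 0.1909, 0.1221]
eef_rot: [179.9, 0.1, 165.7]
contact_force: [0.1, 0.2, 4.4]
gripper_width: 0.0137
[0.5331 0.1909 0.1221] [1.7995e+02 7.0000e-02 1.6574e+02] F [0.13 0.19 4.42] M [-0.088 -0.074 -0.033] 15.2667
```

```bash
python3 -m inch '0 0 0.0005 0 0 0 0;0 0 0 0 0 0 0;0 0 0 0 0 0 0'; python3 st.py
python3 -m inch '0 0 0.0005 0 0 0 0;0 0 0 0 0 0 0;0 0 0 0 0 0 0'; python3 st.py
```

```text
time_s: 15.52
tcp_pos: [0.5322, 0.1905, 0.1203]
eef_rot: [-180.0, -0.0, 165.7]
contact_force: [1.6, 0.7, -4.6]
gripper_width: 0.0135
[0.5322 0.1905 0.1203] [-1.7998e+02 -4.0000e-02  1.6570e+02] F [ 1.59  0.74 -4.65] M [ 0.176 -0.674  0.077] 15.5167
time_s: 15.77
tcp_pos: [0.5318, 0.1904, 0.1195]
eef_rot: [-179.9, -0.1, 165.7]
contact_force: [1.9, 0.8, -9.2]
gripper_width: 0.0139
[0.5318 0.1904 0.1195] [-1.7994e+02 -9.0000e-02  1.6570e+02] F [ 1.94  0.81 -9.22] M [ 0.462 -0.645  0.013] 15.7667
```

```bash
python3 -m inch '0 0 0.0005 0 0 0 0;0 0 0 0 0 0 0;0 0 0 0 0 0 0'; python3 st.py
python3 -m inch '0 0 0.0005 0 0 0 0;0 0 0 0 0 0 0;0 0 0 0 0 0 0'; python3 st.py
```

```text
time_s: 16.02
tcp_pos: [0.5319, 0.1904, 0.1194]
eef_rot: [-180.0, -0.1, 165.7]
contact_force: [0.8, 0.4, -9.3]
gripper_width: 0.0138
[0.5319 0.1904 0.1194] [-1.7996e+02 -7.0000e-02  1.6570e+02] F [ 0.82  0.4  -9.32] M [ 0.516 -0.259 -0.036] 16.0167
time_s: 16.27
tcp_pos: [0.5321, 0.1905, 0.1193]
eef_rot: [-180.0, -0.0, 165.7]
contact_force: [-1.3, 0.7, -9.2]
gripper_width: 0.0138
[0.5321 0.1905 0.1193] [-1.7997e+02 -4.0000e-02  1.6571e+02] F [-1.29  0.67 -9.22] M [0.527 0.072 0.008] 16.2667
```

```bash
python3 -m inch '0 0 0.0005 0 0 0 0;0 0 0 0 0 0 0;0 0 0 0 0 0 0'; python3 st.py
python3 -m inch '0 0 0.0005 0 0 0 0;0 0 0 0 0 0 0;0 0 0 0 0 0 0'; python3 st.py
python3 - <<'E'
from h import *
import cv2
for n,a,b,c,d,k in (("scene",190,330,340,480,4.2),("top",190,350,160,330,3.5)):
    im=r.capture(n); cv2.imwrite(f"pics/{n}6.png",cv2.resize(im[a:b,c:d,::-1],None,fx=k,fy=k,interpolation=cv2.INTER_CUBIC))
E
```

```text
time_s: 16.52
tcp_pos: [0.5324, 0.1905, 0.119]
eef_rot: [-180.0, -0.0, 165.7]
contact_force: [-1.0, 0.6, -8.6]
gripper_width: 0.0137
[0.5324 0.1905 0.119 ] [-1.7999e+02 -1.0000e-02  1.6572e+02] F [-0.98  0.56 -8.6 ] M [0.492 0.209 0.015] 16.5167
time_s: 16.77
tcp_pos: [0.5326, 0.1906, 0.1186]
eef_rot: [180.0, 0.0, 165.7]
contact_force: [0.2, 1.3, -6.8]
gripper_width: 0.0133
[0.5326 0.1906 0.1186] [1.7999e+02 1.0000e-02 1.6572e+02] F [ 0.24  1.32 -6.77] M [0.393 0.066 0.037] 16.7667
```

View pics/scene6.png

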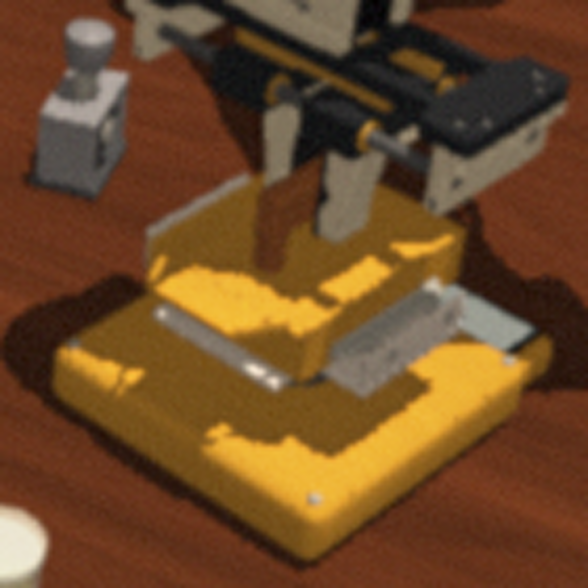

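```bash
python3 -m inch '0 0 0.0005 0 0 0 0;0 0 0 0 0 0 0;0 0 0 0 0 0 0'; python3 st.py
python3 -m inch '0 0 0.0005 0 0 0 0;0 0 0 0 0 0 0;0 0 0 0 0 0 0'; python3 st.py
python3 -m inch '0 0 0.0005 0 0 0 0;0 0 0 0 0 0 0;0 0 0 0 0 0 0'; python3 st.py
```

```text
time_s: 17.12
tcp_pos: [0.5328, 0.1907, 0.1184]
eef_rot: [180.0, 0.0, 165.7]
contact_force: [0.6, 0.4, -6.0]
gripper_width: 0.0138
[0.5328 0.1907 0.1184] [1.7998e+02 3.0000e-02 1.6573e+02] F [ 0.56  0.39 -6.03] M [ 0.279  0.001 -0.001] 17.1167
time_s: 17.37
tcp_pos: [0.5329, 0.1907, 0.1181]
eef_rot: [180.0, 0.0, 165.7]
contact_force: [-1.4, 0.2, -1.6]
gripper_width: 0.0137
[0.5329 0.1907 0.1181] [1.7997e+02 4.0000e-02 1.6573e+02] F [-1.43  0.25 -1.59] M [ 0.083  0.211 -0.003] 17.3667
time_s: 17.62
tcp_pos: [0.533, 0.1908, 0.1178]
eef_rot: [180.0, 0.1, 165.7]
contact_force: [-0.6, -0.3, 4.3]
gripper_width: 0.0136
[0.533  0.1908 0.1178] [1.7996e+02 6.0000e-02 1.6574e+02] F [-0.64 -0.28  4.28] M [-0.129  0.536  0.066] 17.6167
```

```bash
python3 -m inch '0 0 0.0004 0 0 0 0;0 0 0 0 0 0 0;0 0 0 0 0 0 0'; python3 st.py
python3 - <<'E'
from h import *
import cv2
for n,a,b,c,d,k in (("scene",190,330,340,480,4.2),("wrist",60,260,180,460,2.8)):
    im=r.capture(n); cv2.imwrite(f"pics/{n}7.png",cv2.resize(im[a:b,c:d,::-1],None,fx=k,fy=k,interpolation=cv2.INTER_CUBIC))
E
```

```text
time_s: 17.87
tcp_pos: [0.5331, 0.1908, 0.1176]
eef_rot: [180.0, 0.1, 165.7]
contact_force: [-1.4, -0.7, 7.3]
gripper_width: 0.0138
[0.5331 0.1908 0.1176] [1.7996e+02 7.0000e-02 1.6575e+02] F [-1.43 -0.66  7.3 ] M [-0.144  0.859  0.063] 17.8667
```

View pics/scene7.png

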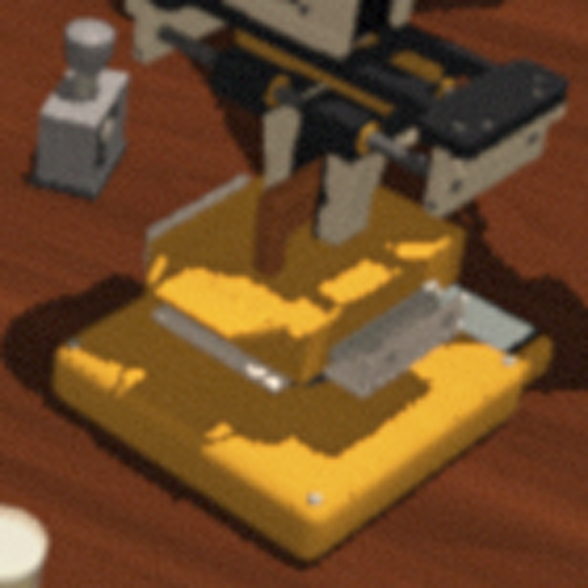

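View pics/wrist7.png

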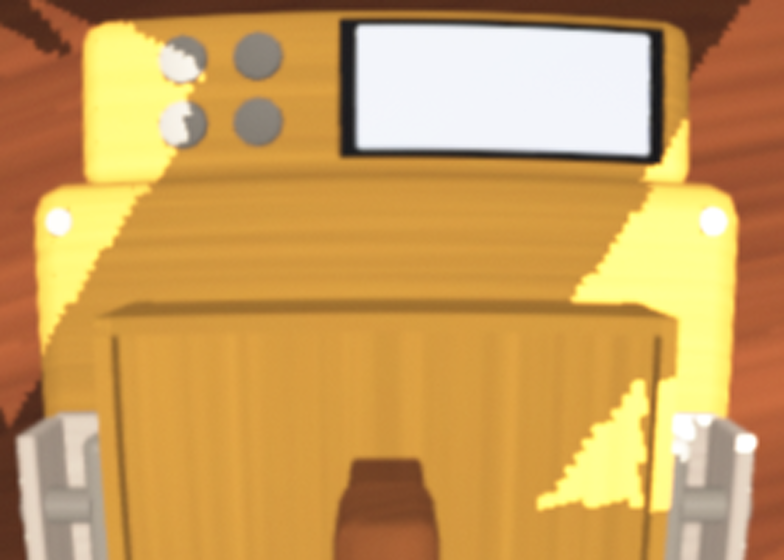

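```bash
python3 -m inch '0 0 -0.0005 0 0 0 0;0 0 -0.0003 0 0 0 0;0 0 0 0 0 0 0;0 0 0 0 0 0 0'; python3 st.py
python3 -m inch '0 0 0 0 0 0 0.5;0 0 0 0 0 0 0.5;0 0 0 0 0 0 0.5;0 0 0 0 0 0 0.5;0 0 0 0 0 0 0.5;0 0 0 0 0 0 0.5;0 0 0 0 0 0 0.5'; python3 st.py
python3 -m inch '0 0 -0.01 0 0 0 0.5;0 0 -0.02 0 0 0 0.5;0 0 -0.02 0 0 0 0.5;0 0 -0.02 0 0 0 0.5;0 0 -0.02 0 0 0 0.5;0 0 -0.01 0 0 0 0.5;0 0 0 0 0 0 0.5;0 0 0 0 0 0 0.5;0 0 0 0 0 0 0.5'
python3 - <<'E'
from h import *
import cv2
for n,a,b,c,d,k in (("scene",190,330,340,480,4.2),("wrist",0,480,0,640,1)):
    im=r.capture(n); cv2.imwrite(f"pics/{n}8.png",cv2.resize(im[a:b,c:d,::-1],None,fx=k,fy=k,interpolation=cv2.INTER_CUBIC))
E
```

```text
time_s: 18.3
tcp_pos: [0.5329, 0.1907, 0.1177]
eef_rot: [180.0, 0.0, 165.7]
contact_force: [0.7, -0.7, 2.2]
gripper_width: 0.0139
[0.5329 0.1907 0.1177] [1.7997e+02 4.0000e-02 1.6573e+02] F [ 0.7  -0.7   2.24] M [-0.044  0.113 -0.021] 18.3
time_s: 18.88
tcp_pos: [0.5325, 0.1906, 0.1174]
eef_rot: [-180.0, -0.0, 165.7]
contact_force: [-0.1, 0.5, -0.0]
gripper_width: 0.0438
[0.5325 0.1906 0.1174] [-1.7999e+02 -1.0000e-02  1.6572e+02] F [-0.14  0.45 -0.02] M [-0.014 -0.018 -0.023] 18.8833
time_s: 19.63
tcp_pos: [0.5319, 0.1903, 0.2165]
eef_rot: [-180.0, -0.1, 165.7]
contact_force: [-0.2, -1.4, 0.3]
gripper_width: 0.0437
```

View pics/scene8.png

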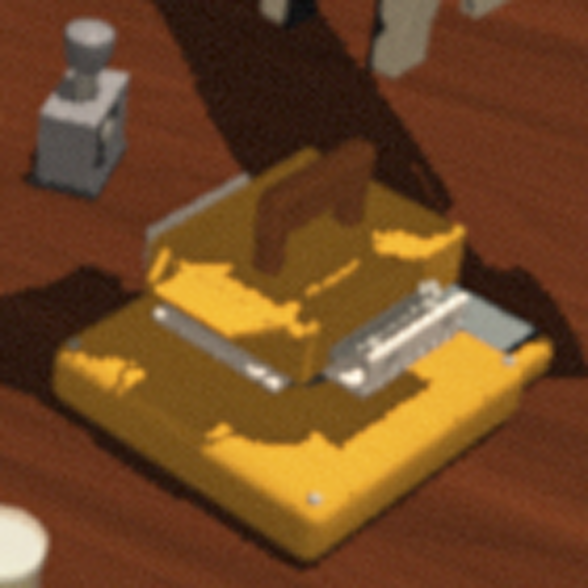

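View pics/wrist8.png

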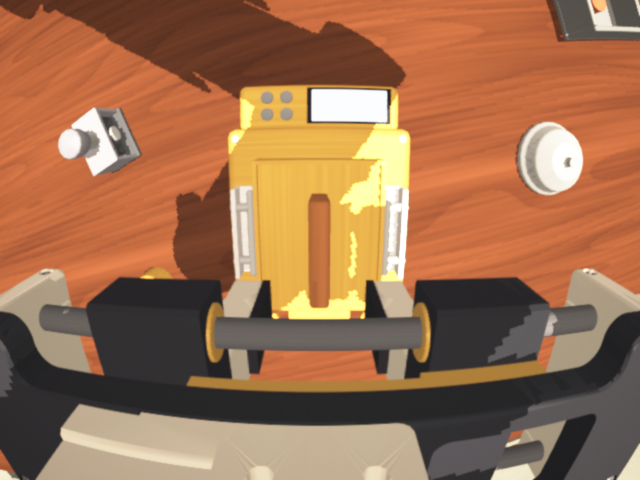

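Run:
```python
import cv2
im=cv2.imread("pics/wrist8.png"); cv2.imwrite("pics/w8z.png",cv2.resize(im[110:330,215:425],None,fx=2.7*1,fy=2.7,interpolation=cv2.INTER_CUBIC))
from h import *
s=r.get_state();p=s["tcp_pos"]; y=np.radians(-14.25)
P=np.array([(-37,7,70),(-37,-7,70),(-60,48,31),(-60,-48,31),(60,48,31),(60,-48,31),(37,0,70)])/1e3
R=np.array([[np.cos(y),-np.sin(y),0],[np.sin(y),np.cos(y),0],[0,0,1]])
for roll in (0,5):
    a=np.radians(roll); Rx=np.array([[1,0,0],[0,np.cos(a),-np.sin(a)],[0,np.sin(a),np.cos(a)]])
    print(roll,((proj("wrist",P@Rx.T@R.T+[.5325,.1906,.079])-(215,110))*2.7).round(0).tolist())
```

```text
0 [[311.0, 236.0], [250.0, 236.0], [462.0, 127.0], [98.0, 128.0], [442.0, 541.0], [118.0, 541.0], [281.0, 532.0]]
5 [[284.0, 236.0], [223.0, 235.0], [454.0, 128.0], [92.0, 127.0], [435.0, 547.0], [112.0, 535.0], [256.0, 531.0]]
```

View pics/w8z.png

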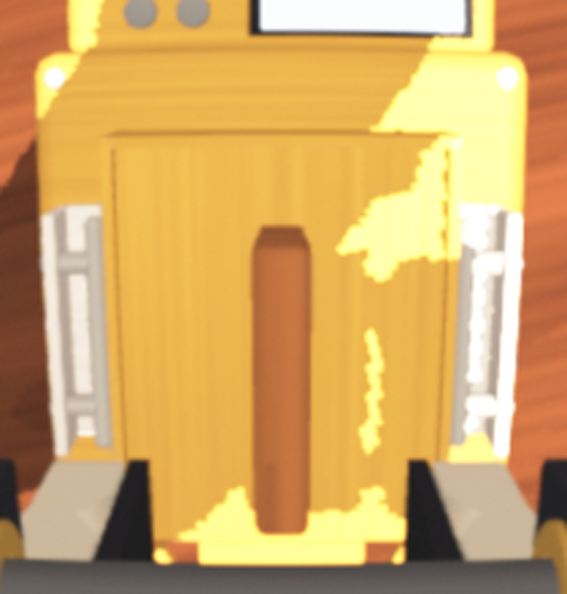

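```bash
python3 st.py; python3 -c "
from plant import r
print(r.close_job())"
```

```text
[0.532  0.1903 0.2163] [-1.7992e+02 -8.0000e-02  1.6572e+02] F [ 0.8   0.06 -0.88] M [-0.1   -0.057  0.012] 19.7333
the job is handed in; nothing more can be done
None
```

The tray is back on the scale with its lip pointing away from the display, and I handed the job in at about 19.7 s. No verdict is reported, so this rests on my own checks.

**What I did:** I gripped the handle, set the tray down in small steps and felt first contact about 7 mm above home. I then pressed it down level. Resistance peaked at about 7 N at the wrist, or roughly 11 N on the scale with the tray's weight, well under the 25 N limit. It then reversed into a pull of about 5 N as the bars snapped over. For a moment the sideways moment suggested that only the side toward the robot's right had caught. It faded as I pressed on to a firm stop.

**Last checks:**
- **Release:** the gripper let go with only about 2 N on it, and the tray did not spring up.
- **Level:** in the wrist picture the handle is centred between the rims to within a pixel. A 5° tilt would have shown as about 10 pixels.
- **Bars:** the gaps to the bars look the same on both sides.
- **Other things on the counter:** the arm touched none of them on its path. I did not re-measure their positions at the end.

**Disagreement:** before contact, the cameras differed by up to 3 mm on where the scale was. I took a compromise and relied on the grooves and balls to centre the tray. The final position, the lip position and the holding force of the bars were not measured directly.

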